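# Snap a display cover home on a sensor box with the bridge seating tool

### The arm

A 6-joint arm with a two-finger parallel gripper is mounted at the origin on a cart in front of the work surface, level with it; the furniture and walls round the work are solid. World frame = base frame: x ahead of the robot, y to its left, z up, the work surface at z = 0. Lengths are in mm, angles in rad, forces in N, time in s.
With the tool pointing down it reaches from about 300 to 775 mm from the base axis. Payload 14.6 kg.
Tool frame: the origin (TCP) lies midway between the tips of the shut fingers; the grasp point (between the pads) lies 19 mm behind it; z points along the fingers, y is the line along which they close (so a half turn about z gives the same grasp; the last joint's range is limited). The gripper opens to 94 mm and grips with 3 to 60 N. Pads are 16 mm wide; open, the fingers measure 119 mm over their backs; the gripper's body (75 mm by 177 mm) begins 78 mm behind the grasp point.
Start: joints at [1.153, 0.3, 1.521, -0, 1.321, -0.067], TCP at [189.004, 516.495, 205.446] pointing down, gripper open.
Joint ranges: [-3.03, 3.03], [-0.79, 2.21], [0.23, 2.52], [-1.04, 4.18], [0, 3.07], [-2.55, 2.55]. Speed limits (rad/s): [2.22, 2.22, 2.57, 3.14, 3.14, 3.14].

### API

Orientations are given as [roll, pitch, yaw] about the fixed x, y, z axes, in that order (R = Rz(yaw) Ry(pitch) Rx(roll)).
In Python, from cell import * gives the robot as it stands. The module is installed in compiled form; this text tells all that it offers.
- The arm moves only by the tool servo_tool, never from a script. Its argument "motion" is a list of rows, each an object of numbers: "wx", "wy", "wz": the turn, a rotation vector about the tool's x, y, z in units of 2 rad (1.0 is 2 rad); "dx", "dy", "dz": the shift along the tool's x, y, z in units of 10 cm (1.0 is 10 cm); "fingers": the closure, from -1 (fully open) to 1 (shut). In form: [{"wx": .., "wy": .., "wz": .., "dx": .., "dy": .., "dz": .., "fingers": ..}, ...]. A call has 1 to 10 rows; each row is the pose to reach, as a shift and turn from the pose commanded when the call began, along the tool's axes at that moment; what a row does not reach only later rows make up. A row lasts 1/10 s, in which the tool goes at most 50 mm and 8.59 degrees, less where a joint would pass 70% of its speed; a pose out of reach is approached as far as the arm can. A call with a number of a shift or a turn outside -1 to 1 is refused whole. A call with a gripper value outside its range is refused whole. The fingers move at their own pace and stop on an object; "newtons" is the grip in N (left out, the last holds). Time passes only in rows, so rows that repeat a pose let the fingers close. It gives the time, the measured TCP pose, the force, the opening and the grip force at its end, in the units of the state.
- read_state(): the state, without advancing time (a new reading comes with each control period).
- camera(name): name is "scene" or "side" or "wrist"; returns a dict with "image" (480x640x3 uint8, red, green, blue), "fx", "fy", "cx", "cy" (pixels), "R" (3x3) and "t" (3): a world point X has camera coordinates R X + t. Camera axes: x right, y down, z forward; pixel columns grow to the right and rows downward; lengths in mm; the calibration is good to about 2 mm. A picture is of the moment at which its call begins. There is no depth.
- sign_off(): hands the job in; it is judged then, once.
Trained networks look in a picture, given as the dict that the camera call returned (one of the last four; its "shot" number tells which), for a name from the list of things; names that differ only in an ending like _2 or _b are one class to them, and where a whole thing is asked for, a point or a joint stands for the part that bears it (a point fixed in the world has none). Each returns a list of dicts, best first, with "conf" (0 to 1); they miss things now and then, are a little off and sometimes report something else, mostly with a low value. They report only what shows in the picture. A call takes as long as a camera call.
- spot_in(query, picture): "location" ([column, row] in pixels, amid what is visible of it).
- trace(query, picture): "pixels" (480x640 bool, what is visible of it) and "location" ([column, row] in pixels, amid what is visible of it).
The state is a dict: "clock": time; "joints": joint angles; "qd": joint speeds; "effort": joint torques, N m; "eef_pos": TCP position; "eef_rot": TCP orientation; "wrist_force": force on the tool from outside, world axes, zero at the start; "moment": the same for the moment, N m; "finger_gap": finger opening in mm; "finger_force": force on a finger pad.
Only numpy, scipy, OpenCV 4.12 (cv2) and the standard library are available. Lean on these libraries where they do the work, as an engineer would, in place of code of your own. Each camera call takes 0.05 s, during which the arm holds its last target. There are 200 camera calls.

### The job

The white display cover only lies loose on the grey sensor box in the bench nest: take the bridge-shaped seating tool by its handle, set its two feet squarely on the two ends of the cover, one either side of the dark window, and press straight down until all four clips have snapped and the cover sits fully home on the box. Press only with this tool, never on the window and never with the gripper itself. Then stand the tool back upright on its feet in the tray bay it came from and let go, leaving the round tool and the other things on the bench where they are.

Things in the scene. Friction and masses are not known exactly. Their poses are not given: they have to be found in the camera images.
- nest: Aluminium bench nest, plate 170 x 126 x 10 mm, fixed, holding the lower half of a grey plastic sensor box 124 x 84 mm between low corner locators (the finished boxes in the white tray at the back are not part of the job). Origin: centre of the plate's underside, on the bench; x along the long side (a black cable gland sticks out of the box's +x end), z up.
- seat (a point): Middle of the box's open top, 50 mm above the bench, level with the upper edge on which the cover's skirt must come to rest. Four sprung plastic clips (at x = +-34 mm just inside the two long walls) and a tongue stick up from here by 18 mm; the cover's skirt goes outside them and is guided by them.
- cover: White plastic cover, loose, 124 x 84 x 24 mm, four slots in its skirt. Origin: centre of the skirt's lower edge; x along the long side, z up. At first it lies level on the clips' ramps, its lower edge about 14 mm above point seat; home it is level with it.
- cover_top (a point): Centre of the cover's flat top, 24 mm above its lower edge: 88 mm above the bench at first, 74 mm when home. Axes as the cover's. Pressed down, it meets 10 to 20 N in all from the four clips, which give way about half way; they then rub lightly and snap over the skirt's lower edge in the last 3 mm, after which the cover stands hard on the box.
- window: Dark display window 60 x 40 mm (long side along the cover's x) in the middle of the cover's top, 3 mm proud of it, fixed in the cover. Its origin is the cover's origin. It must not be loaded.
- bridge_tool: Bridge-shaped seating tool, loose, 0.25 to 0.45 kg: plate 116 x 60 mm on two white feet, each 16 mm (x) by 60 mm (y), 15 mm high, centred at x = +-50 mm, with an open arch 84 mm long between them, and a flat black upright handle. Origin: centre of the underside, level with the soles; x along the 116 mm, z up. Stands upright in a bay, x roughly along the tray's x. Either way round is right.
- tool_grip (a point): Where to grip the bridge tool: middle of its handle, 66 mm above the soles. The handle is 42 mm (x) by 26 mm (y; close the fingers along y) and reaches from 31 to 93 mm above the soles. Axes as the bridge tool's.
- round_tool: Another seating tool, loose: solid round white foot 72 mm across and a round black handle 24 to 36 mm thick, 94 mm high. Origin: centre of the underside, z up. Not for this cover (its foot would bear on the window); leave it in its bay.
- tool_tray: Low steel tray 144 x 200 mm, fixed, with a 16 mm high, 4 mm thick rim and a divider; floor 4 mm thick. Origin: centre of its underside on the bench; z up. Its two bays, 136 mm (x) by 94 mm (y), are centred at y = +49 and y = -49 mm; which tool stands in which varies. (Left of the bench, beyond y = 0.1 m, a post and a tape rod at 0.4 m height stand in the arm's way.)
- side_cutters: Small side cutters with blue handles, 46 x 132 x 11 mm, lying on the bench. Bystander, loose, to be left alone.
- flux_bottle: Brown bottle with black cap, 38 x 42 x 74 mm, standing on the bench. Bystander, loose, to be left alone.
- pcb: Small green circuit board, 60 x 90 x 14 mm, lying on the bench. Bystander, loose, to be left alone.

How it is judged:
By the outcome, as a careful person would: the job done as asked, in the order asked, and still so for the second after the job is handed in, with the robot touching nothing.
It also fails if it takes over 45 s, if anything falls off the work surface, if the arm or the gripper's body presses on something with over 40 N, if the wrist force passes 120 N, or if a joint passes its speed limit or range.

## Working session

There is one attempt and no reset: what is moved stays moved. The work goes in short steps, Python scripts to look and compute and a tool call to move; the robot and the scene stay as the last step left them, time stands still between calls to the robot, and variables do not carry over. Pictures are saved under pics/ and viewed, at most 10 in all, crops included, and the job is handed in when it is done.

Besides the shell and the picture viewer there is one more tool, called after "Call:" as name([rows], argument=value, ...), one row to a line, values as JSON. servo_tool: Moves the arm, as the interface text tells. Its arguments: {"type":"object","properties":{"motion":{"type":"array","items":{"type":"object","properties":{"wx":{"type":"number"},"wy":{"type":"number"},"wz":{"type":"number"},"dx":{"type":"number"},"dy":{"type":"number"},"dz":{"type":"number"},"fingers":{"type":"number"}}}},"newtons":{"type":"number"}},"required":["motion"]}

```bash
mkdir -p pics; cat > h.py <<'E'
from cell import *
import numpy as np, cv2
from scipy.spatial.transform import Rotation as Ro
def save(p,n): cv2.imwrite(f'pics/{n}.png',p['image'][:,:,::-1])
def ray(p,uv):
    R=np.array(p['R']);t=np.array(p['t'])
    d=R.T@np.array([(uv[0]-p['cx'])/p['fx'],(uv[1]-p['cy'])/p['fy'],1]);return -R.T@t,d/np.linalg.norm(d)
def onz(p,uv,z):
    o,d=ray(p,uv);return o+d*(z-o[2])/d[2]
def tri(rs):
    A=sum(np.eye(3)-np.outer(d,d) for o,d in rs);b=sum((np.eye(3)-np.outer(d,d))@o for o,d in rs)
    X=np.linalg.solve(A,b);return X,max(np.linalg.norm(np.cross(X-o,d)) for o,d in rs)
def proj(p,X):
    c=np.array(p['R'])@np.array(X,float)+np.array(p['t']);return [p['fx']*c[0]/c[2]+p['cx'],p['fy']*c[1]/c[2]+p['cy']]
E
python3 - <<'E'
from h import *
np.set_printoptions(precision=1,suppress=True)
P={n:camera(n) for n in('scene','side','wrist')}
for n,p in P.items():
    save(p,n+'0'); o,d=ray(p,(320,240));print(n,o,d)
    for q in('nest','cover','window','bridge_tool','tool_grip','round_tool','tool_tray','side_cutters','flux_bottle','pcb'):
        r=trace(q,p)
        print(q,[(round(x['conf'],2),np.round(x['location']).tolist(),int(x['pixels'].sum())) for x in r[:2]])
        if r: cv2.imwrite(f'pics/m_{n}_{q}.png',r[0]['pixels'].astype('uint8')*255)
print(read_state())
a=P['scene']['image'];b=P['side']['image'];
E
```

```text
scene [ 105.9 -818.   775.4] [ 0.4  0.5 -0.8]
nest [(0.77, [256.0, 203.0], 2573), (0.21, [355.0, 186.0], 487)]
cover [(0.72, [252.0, 175.0], 1916)]
window [(0.82, [250.0, 172.0], 365), (0.68, [358.0, 269.0], 1302)]
bridge_tool [(0.6, [330.0, 236.0], 1742)]
tool_grip [(0.74, [330.0, 236.0], 1782)]
round_tool [(0.72, [358.0, 270.0], 1311)]
tool_tray [(0.59, [334.0, 266.0], 3431)]
side_cutters [(0.95, [432.0, 354.0], 822)]
flux_bottle [(0.92, [352.0, 188.0], 481)]
pcb [(0.69, [254.0, 176.0], 1956), (0.68, [253.0, 278.0], 1194)]
side [338.4 513.4 873.3] [ 0.1 -0.7 -0.7]
nest [(0.7, [330.0, 375.0], 3747)]
cover [(0.85, [323.0, 336.0], 3455)]
window [(0.73, [326.0, 334.0], 693)]
bridge_tool [(0.96, [317.0, 268.0], 1864), (0.51, [325.0, 336.0], 3574)]
tool_grip [(0.84, [314.0, 272.0], 1933), (0.61, [401.0, 299.0], 1104)]
round_tool [(0.79, [334.0, 238.0], 973), (0.39, [325.0, 336.0], 3451)]
tool_tray [(0.74, [334.0, 263.0], 2391), (0.2, [314.0, 273.0], 1823)]
side_cutters [(0.79, [347.0, 191.0], 249)]
flux_bottle [(0.86, [251.0, 291.0], 611)]
pcb [(0.85, [403.0, 300.0], 1100)]
wrist [118.9 543.2 383.8] [ 0.2 -0.1 -1. ]
nest []
cover []
window []
bridge_tool []
tool_grip []
round_tool []
tool_tray []
side_cutters []
flux_bottle []
pcb []
{'clock': 1.65, 'joints': array([ 1.2,  0.3,  1.5, -0. ,  1.3, -0.1]), 'qd': array([-0.,  0., -0., -0.,  0.,  0.]), 'effort': array([ -0. , -53.2, -35.3,   0.1,   0. ,  -0. ]), 'eef_pos': array([189. , 516.5, 205.5]), 'eef_rot': array([-3.1,  0. ,  2.8]), 'wrist_force': array([-0.3, -0.1,  0. ]), 'moment': array([-0.,  0., -0.]), 'finger_force': 0.0, 'finger_gap': 93.92378580299255}
```

View pics/scene0.png

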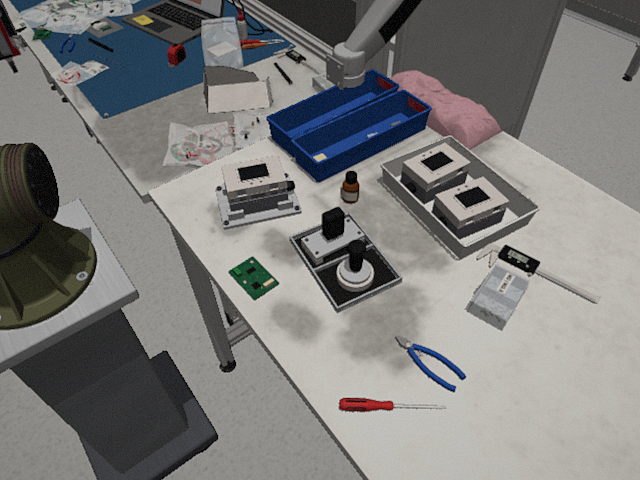

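View pics/side0.png

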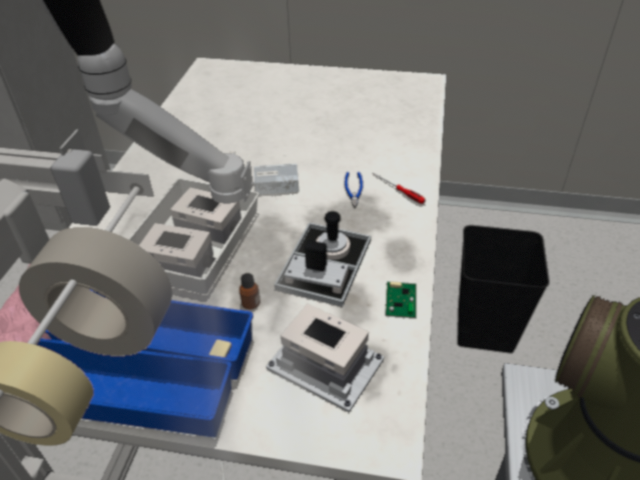

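Scene picture: the nest with the loose cover is at (253,190), the bridge tool at (333,235), and the round tool in the front bay at (355,270). In the side picture the cover is at (324,336), the bridge tool at (316,268), the bottle at (250,291) and the board at (402,299). Next I fit box models to the masks from both views.

```bash
cat >> h.py <<'E'
def boxpts(b,x):
    cx,cy,z0,yaw=x;c,s=np.cos(yaw),np.sin(yaw);o=[]
    for i in(b[0],b[1]):
        for j in(b[2],b[3]):
            for k in(b[4],b[5]): o.append([cx+c*i-s*j,cy+s*i+c*j,z0+k])
    return o
def sil(p,boxes,x):
    m=np.zeros((1920,2560),np.uint8)
    for b in boxes:
        q=np.array([proj(p,X) for X in boxpts(b,x)])*4+1.5
        cv2.fillConvexPoly(m,cv2.convexHull(np.round(q).astype(np.int32)),1)
    return cv2.resize(m.astype(np.float32),(640,480),interpolation=cv2.INTER_AREA)
def fit(obs,boxes,x0,sc=(15,15,10,.2)):
    from scipy.optimize import minimize
    def c(v):
        x=np.array(x0)+np.array(v)*sc;L=0
        for p,m in obs:
            s=sil(p,boxes,x);L+=np.abs(s-m).sum()/m.sum()
        return L/len(obs)
    best=None
    for y in(-1.5,-.5,.5,1.5):
        S=np.array([[0,0,0,y]]+[[0,0,0,y]]*4,float);S[1:]+=np.eye(4)
        r=minimize(c,S[0],method='Nelder-Mead',options=dict(initial_simplex=S,xatol=.01,fatol=1e-4,maxiter=250))
        if best is None or r.fun<best.fun: best=r
    return np.array(x0)+best.x*np.array(sc),best.fun
COVER=[(-62,62,-42,42,0,24),(-30,30,-20,20,24,27)]
BRIDGE=[(-58,58,-30,30,15,31),(-58,-42,-30,30,0,15),(42,58,-30,30,0,15),(-21,21,-13,13,31,93)]
E
python3 - <<'E'
from h import *
np.set_printoptions(precision=2,suppress=True)
P={n:camera(n) for n in('scene','side')}
for q,B,zz in(('cover',COVER,64),('bridge_tool',BRIDGE,4)):
    M={n:trace(q,p)[0] for n,p in P.items()}
    X,e=tri([ray(P[n],M[n]['location']) for n in P]);print(q,'tri',X,e)
    obs=[(P[n],M[n]['pixels'].astype(np.float32)) for n in P]
    for y in (0,): print(fit(obs,B,[X[0],X[1],zz,y],(15,15,10,.25)))
    print([fit([o],B,[X[0],X[1],zz,0],(15,15,.001,.25)) for o in obs])
for q in('flux_bottle','pcb','round_tool','tool_tray','side_cutters'):
    print(q,tri([ray(P[n],trace(q,P[n])[0]['location']) for n in P]))
st=read_state();print(st['eef_rot'],Ro.from_euler('xyz',st['eef_rot']).as_matrix())
E
```

```text
cover tri [ 458.7  -101.98   75.17] 0.1369587968347673
(array([ 458.96, -102.  ,   63.25,   -0.37]), np.float64(0.094564288854599))
[(array([ 456.8 , -102.96,   64.  ,   -0.39]), np.float64(0.11390863358974457)), (array([ 460.87, -101.81,   64.  ,   -0.37]), np.float64(0.04943690448999405))]
bridge_tool tri [ 514.62 -306.81   27.7 ] 1.6475587478923917
(array([ 513.13, -304.78,    1.86,   -0.08]), np.float64(0.12854516506195068))
[(array([ 511.57, -305.1 ,    4.  ,    0.01]), np.float64(0.1408638060092926)), (array([ 513.88, -302.23,    4.  ,   -0.09]), np.float64(0.116177998483181))]
flux_bottle (array([ 629.17, -223.15,   32.56]), np.float64(3.1292606334416804))
pcb (array([ 339.04, -273.47,    2.11]), np.float64(1.3189160521858685))
round_tool (array([ 488.68, -402.16,   33.15]), np.float64(2.0147600008817794))
tool_tray (array([ 485.99, -352.65,    3.06]), np.float64(2.9723207457813876))
side_cutters (array([ 578.19, -536.99, -216.92]), np.float64(12.63269671302089))
[-3.14  0.    2.79] [[-0.94  0.34 -0.  ]
 [ 0.34  0.94 -0.  ]
 [-0.   -0.   -1.  ]]
```

```bash
python3 - <<'E'
from h import *
np.set_printoptions(precision=0,suppress=True)
s=camera('side')
for uv in((140,188),(85,275),(30,345),(75,180)): print('rod',uv,onz(s,uv,400))
for uv in((250,310),(225,370),(225,425),(85,425)): print('bin',uv,onz(s,uv,60))
for uv in((420,475),(445,75)): print('edge',uv,onz(s,uv,0))
w=camera('wrist');save(w,'w0')
st=read_state();R=Ro.from_euler('xyz',st['eef_rot']).as_matrix()
np.set_printoptions(precision=3)
print(R.T@(ray(w,(320,240))[0]-st['eef_pos']),R.T@ray(w,(320,240))[1],w['fx'],st['eef_rot'])
for y in(-304,-102,0):print()
X=np.array([430,-200,330]);print(R.T@(X-st['eef_pos'])/100)
E
```

```text
rod (140, 188) [695. -56. 400.]
rod (85, 275) [692. 106. 400.]
rod (30, 345) [700. 206. 400.]
rod (75, 180) [790. -59. 400.]
bin (250, 310) [ 607. -153.   60.]
bin (225, 370) [613. -21.  60.]
bin (225, 425) [583.  75.  60.]
bin (85, 425) [794. 111.  60.]
edge (420, 475) [283.  74.   0.]
edge (445, 75) [  281. -1236.     0.]
[  74.969    1.001 -178.867] [-0.247 -0.009  0.969] 419.72336929369135 [-3.142 -0.     2.791]



[-4.725 -5.9   -1.246]
```

View pics/w0.png

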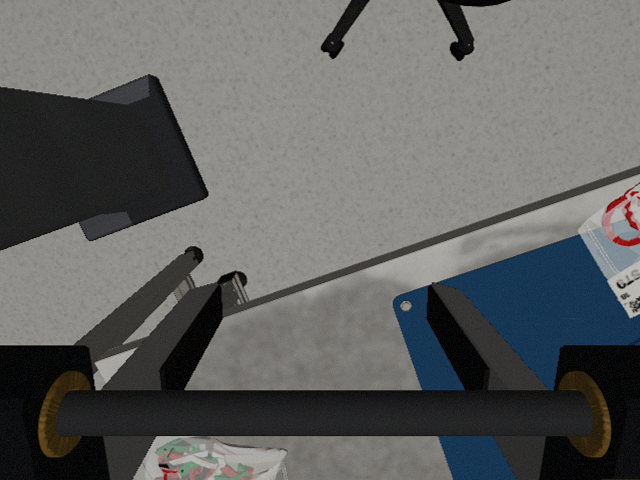

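Wrist picture: only floor and bench edge, with the fingers at about (215,300) and (440,300). The rod, at x≈695, is clear of a straight path, so I start across.

Call:
servo_tool([
  {"dx": -0.26,"dy": -0.33,"dz": -0.07,"fingers": -1},
  {"dx": -0.53,"dy": -0.66,"dz": -0.14,"fingers": -1},
  {"dx": -0.79,"dy": -0.98,"dz": -0.2,"fingers": -1},
])

```text
schema error: expected keys wx, wy, wz, dx, dy, dz, fingers
```

Call:
servo_tool([
  {"dx": -0.26,"dy": -0.33,"dz": -0.07,"fingers": -1},
  {"dx": -0.53,"dy": -0.66,"dz": -0.14,"fingers": -1},
  {"dx": -0.79,"dy": -0.98,"dz": -0.2,"fingers": -1},
])

```text
schema error: expected keys wx, wy, wz, dx, dy, dz, fingers
```

Call:
servo_tool([
  {"wx": 0,"wy": 0,"wz": 0,"dx": -0.26,"dy": -0.33,"dz": -0.07,"fingers": -1},
  {"wx": 0,"wy": 0,"wz": 0,"dx": -0.53,"dy": -0.66,"dz": -0.14,"fingers": -1},
  {"wx": 0,"wy": 0,"wz": 0,"dx": -0.79,"dy": -0.98,"dz": -0.2,"fingers": -1},
])

```text
clock: 2.85
eef_pos: [229.6, 395.9, 225.5]
eef_rot: [-3.141, 0.0, 2.791]
wrist_force: [0.4, -0.5, 0.5]
finger_gap: 93.6
finger_force: 0.0
```

Call:
servo_tool([
  {"wx": 0,"wy": 0,"wz": 0,"dx": -0.26,"dy": -0.33,"dz": -0.07,"fingers": -1},
  {"wx": 0,"wy": 0,"wz": 0,"dx": -0.53,"dy": -0.66,"dz": -0.14,"fingers": -1},
  {"wx": 0,"wy": 0,"wz": 0,"dx": -0.79,"dy": -0.98,"dz": -0.2,"fingers": -1},
])

```text
clock: 3.15
eef_pos: [270.2, 276.6, 245.9]
eef_rot: [3.141, 0.0, 2.791]
wrist_force: [-0.0, 0.1, -0.3]
finger_gap: 93.9
finger_force: 0.0
```

Call:
servo_tool([
  {"wx": 0,"wy": 0,"wz": 0,"dx": -0.26,"dy": -0.33,"dz": -0.07,"fingers": -1},
  {"wx": 0,"wy": 0,"wz": 0,"dx": -0.53,"dy": -0.66,"dz": -0.14,"fingers": -1},
  {"wx": 0,"wy": 0,"wz": 0,"dx": -0.79,"dy": -0.98,"dz": -0.2,"fingers": -1},
])

```text
clock: 3.45
eef_pos: [310.7, 157.4, 266.1]
eef_rot: [3.141, 0.001, 2.791]
wrist_force: [0.7, 0.2, 0.1]
finger_gap: 94.5
finger_force: 0.0
```

Call:
servo_tool([
  {"wx": 0,"wy": 0,"wz": 0,"dx": -0.26,"dy": -0.33,"dz": -0.07,"fingers": -1},
  {"wx": 0,"wy": 0,"wz": 0,"dx": -0.53,"dy": -0.66,"dz": -0.14,"fingers": -1},
  {"wx": 0,"wy": 0,"wz": 0,"dx": -0.79,"dy": -0.98,"dz": -0.2,"fingers": -1},
])

```text
clock: 3.75
eef_pos: [351.2, 38.0, 286.1]
eef_rot: [3.141, 0.001, 2.791]
wrist_force: [0.6, 0.5, 0.2]
finger_gap: 93.7
finger_force: 0.0
```

Call:
servo_tool([
  {"wx": 0,"wy": 0,"wz": 0,"dx": -0.26,"dy": -0.33,"dz": -0.07,"fingers": -1},
  {"wx": 0,"wy": 0,"wz": 0,"dx": -0.53,"dy": -0.66,"dz": -0.14,"fingers": -1},
  {"wx": 0,"wy": 0,"wz": 0,"dx": -0.79,"dy": -0.98,"dz": -0.2,"fingers": -1},
  {"wx": 0,"wy": 0,"wz": 0,"dx": -0.79,"dy": -0.98,"dz": -0.2,"fingers": -1},
])

```text
clock: 4.15
eef_pos: [392.3, -82.8, 305.7]
eef_rot: [-3.141, 0.0, 2.787]
wrist_force: [-0.3, 0.8, 0.2]
finger_gap: 94.4
finger_force: 0.0
```

```bash
cat > look.py <<'E'
from h import *
import sys
np.set_printoptions(precision=2,suppress=True)
w=camera('wrist');save(w,sys.argv[1]);print(read_state()['eef_pos'],read_state()['joints'])
for q,B,x0 in(('cover',COVER,[459,-102,64,-.38]),('bridge_tool',BRIDGE,[513,-304,4,-.05])):
    r=trace(q,w)
    if not r: print(q,'none');continue
    m=r[0]['pixels'];print(q,r[0]['conf'],r[0]['location'],m.sum(),'edge',m[-1].any(),m[:,0].any(),m[:,-1].any(),m[0].any())
    np.save(f'pics/{sys.argv[1]}_{q}.npy',m)
    print(fit([(w,m.astype(np.float32))],B,x0,(15,15,.001,.15)))
E
python3 look.py w1
```

```text
[391.74 -80.92 305.31] [-0.3  -0.11  1.74 -0.    1.51 -1.51]
cover 0.7 [328.0, 275.9] 10053 edge False False False False
(array([ 460.55, -100.2 ,   64.  ,   -0.38]), np.float64(0.020267581567168236))
bridge_tool 0.78 [204.9, 374.2] 1292 edge False False False False
(array([ 571.09, -304.97,    4.  ,   -0.83]), np.float64(3.1008126735687256))
```

View pics/w1.png

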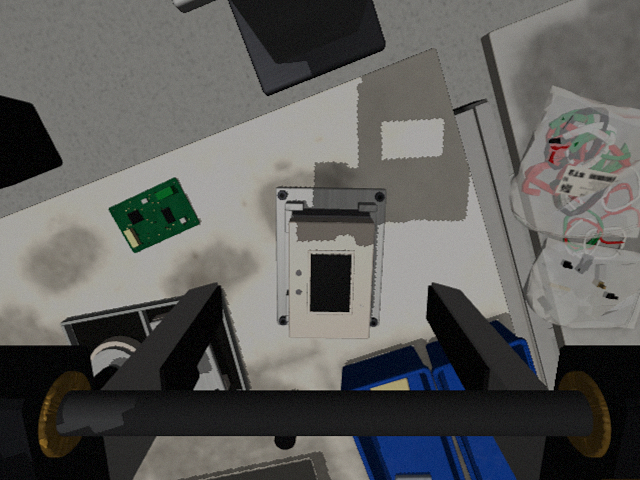

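Wrist picture: the cover is at (328,276), clear of the fingers, and the model fits with a 2 % residual. The tray is at lower left, partly hidden by the finger, so I move over it.

Call:
servo_tool([
  {"wx": 0,"wy": 0,"wz": 0,"dx": -0.2,"dy": -0.3,"dz": 0,"fingers": -1},
  {"wx": 0,"wy": 0,"wz": 0,"dx": -0.4,"dy": -0.6,"dz": 0,"fingers": -1},
  {"wx": 0,"wy": 0,"wz": 0,"dx": -0.58,"dy": -0.88,"dz": 0,"fingers": -1},
])

```text
clock: 4.6
eef_pos: [416.1, -181.9, 305.6]
eef_rot: [3.142, 0.001, 2.793]
wrist_force: [0.5, -0.8, 0.0]
finger_gap: 93.9
finger_force: 0.0
```

Call:
servo_tool([
  {"wx": 0,"wy": 0,"wz": -0.05,"dx": -0.2,"dy": -0.3,"dz": 0,"fingers": -1},
  {"wx": 0,"wy": 0,"wz": -0.1,"dx": -0.4,"dy": -0.6,"dz": 0,"fingers": -1},
  {"wx": 0,"wy": 0,"wz": -0.14,"dx": -0.58,"dy": -0.88,"dz": 0,"fingers": -1},
  {"wx": 0,"wy": 0,"wz": -0.14,"dx": -0.58,"dy": -0.88,"dz": 0,"fingers": -1},
  {"wx": 0,"wy": 0,"wz": -0.14,"dx": -0.58,"dy": -0.88,"dz": 0,"fingers": -1},
])

```text
clock: 5.1
eef_pos: [440.2, -283.4, 305.2]
eef_rot: [3.141, -0.0, 3.071]
wrist_force: [-0.1, -0.7, -0.0]
finger_gap: 94.1
finger_force: 0.0
```

```bash
python3 look.py w2
```

```text
[ 440.2  -283.08  305.49] [-0.64  0.18  1.44  0.    1.52 -2.14]
cover 0.9 [507.7, 213.3] 11930 edge False False False False
(array([ 460.33, -101.24,   64.  ,   -0.38]), np.float64(0.030359387397766113))
bridge_tool 0.89 [310.0, 264.1] 5272 edge False False False False
(array([ 514.18, -302.79,    4.  ,   -0.11]), np.float64(0.05437926948070526))
```

View pics/w2.png

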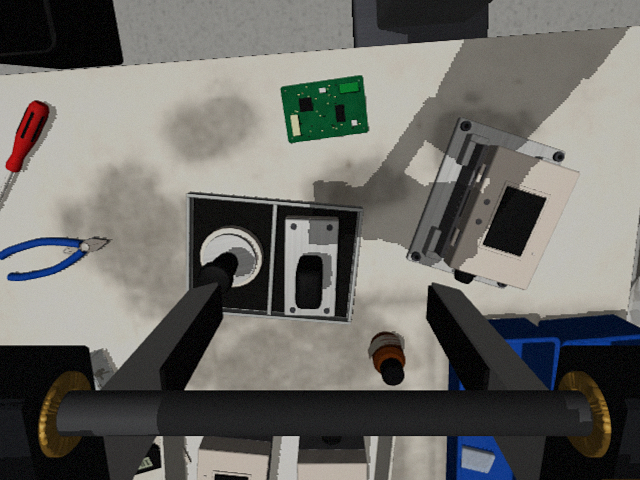

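Wrist picture: the bridge tool stands in the right-hand bay at (310,264), handle at (310,283), with the round tool at (228,257) beside it. I refine with a joint fit, height free.

```bash
python3 - <<'E'
from h import *
np.set_printoptions(precision=2,suppress=True)
P={n:camera(n) for n in('wrist','side','scene')}
for q,B,x0 in(('cover',COVER,[460,-101,64,-.38]),('bridge_tool',BRIDGE,[514,-303,4,-.1])):
    M={n:cv2.imread(f'pics/m_{n}_{q}.png',0)/255. for n in('side','scene')};M['wrist']=np.load(f'pics/w2_{q}.npy').astype(float)
    for ns in(('wrist','side'),('wrist','scene'),('wrist','side','scene')):
        x,f=fit([(P[n],M[n]) for n in ns],B,x0,(10,10,8,.1));print(q,ns,x,round(f,3))
    r,_=cv2.findContours(M['wrist'].astype('uint8'),0,1),0
# handle top: dark region inside bridge mask, plate corners via minAreaRect of tray
w=P['wrist'];r=trace('tool_tray',w)[0];c=max(cv2.findContours(r['pixels'].astype('uint8'),0,1)[0],key=cv2.contourArea)
b=cv2.boxPoints(cv2.minAreaRect(c));print('tray',np.array([onz(w,p,16) for p in b]))
hull=cv2.convexHull(c)
x,f=fit([(w,cv2.fillConvexPoly(np.zeros((480,640),np.uint8),hull,1).astype(float))],[(-72,72,-100,100,0,16)],[486,-352,0,-.08],(10,10,.001,.1));print(x,f)
# overlay bridge
x=[514,-303,4,-.1]
E
```

```text
cover ('wrist', 'side') [ 460.56 -100.91   63.85   -0.37] 0.054
cover ('wrist', 'scene') [461.48 -97.23  57.05  -0.37] 0.062
cover ('wrist', 'side', 'scene') [ 460.24 -101.37   62.65   -0.38] 0.08
bridge_tool ('wrist', 'side') [ 514.95 -303.1     1.34   -0.11] 0.094
bridge_tool ('wrist', 'scene') [ 515.8  -302.61   -3.37   -0.1 ] 0.111
bridge_tool ('wrist', 'side', 'scene') [ 515.09 -303.08    0.82   -0.1 ] 0.13
tray [[ 559.32 -468.31   16.  ]
 [ 417.52 -433.55   16.  ]
 [ 448.69 -238.17   16.  ]
 [ 594.5  -257.6    16.  ]]
[ 506.35 -347.82   -0.     -0.16] 0.027277086509614912
```

Call:
servo_tool([
  {"wx": 0,"wy": 0,"wz": 0.017,"dx": -0.25,"dy": -0.05,"dz": 0.3,"fingers": -0.35},
  {"wx": 0,"wy": 0,"wz": 0.017,"dx": -0.5,"dy": -0.1,"dz": 0.6,"fingers": -0.35},
  {"wx": 0,"wy": 0,"wz": 0.017,"dx": -0.755,"dy": -0.146,"dz": 0.9,"fingers": -0.35},
  {"wx": 0,"wy": 0,"wz": 0.017,"dx": -0.755,"dy": -0.146,"dz": 0.9,"fingers": -0.35},
  {"wx": 0,"wy": 0,"wz": 0.017,"dx": -0.755,"dy": -0.146,"dz": 0.9,"fingers": -0.35},
])

```text
clock: 5.95
eef_pos: [514.2, -304.2, 215.3]
eef_rot: [3.141, -0.001, 3.037]
wrist_force: [-0.4, -0.1, 0.5]
finger_gap: 64.0
finger_force: 0.0
```

```bash
python3 look.py w3
```

```text
[ 514.19 -304.4   216.57] [-0.6   0.4   1.36 -0.    1.38 -2.06]
cover 0.63 [585.1, 133.3] 19713 edge False False True False
(array([ 461.31, -100.73,   64.  ,   -0.37]), np.float64(0.0338672436773777))
bridge_tool 0.77 [325.2, 218.8] 8647 edge False False False False
(array([ 514.92, -303.18,    4.  ,   -0.11]), np.float64(0.05533711239695549))
```

View pics/w3.png

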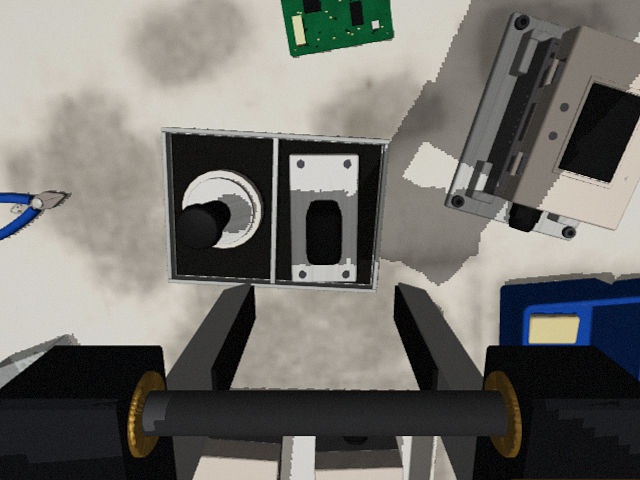

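Wrist picture: the bridge tool is squarely between the fingers' line, with its handle at (323,232), and the fit agrees to about 1 mm. I descend and grip.

Call:
servo_tool([
  {"wx": 0,"wy": 0,"wz": 0,"dx": -0.006,"dy": 0.012,"dz": 0.4,"fingers": -0.35},
  {"wx": 0,"wy": 0,"wz": 0,"dx": -0.006,"dy": 0.012,"dz": 0.7,"fingers": -0.35},
  {"wx": 0,"wy": 0,"wz": 0,"dx": -0.006,"dy": 0.012,"dz": 1.0,"fingers": -0.35},
])

```text
clock: 6.4
eef_pos: [514.9, -303.5, 116.0]
eef_rot: [-3.14, 0.002, 3.037]
wrist_force: [0.9, 0.7, -0.2]
finger_gap: 63.5
finger_force: 0.0
```

Call:
servo_tool([
  {"wx": 0,"wy": 0,"wz": 0,"dx": 0,"dy": 0,"dz": 0.25,"fingers": -0.35},
  {"wx": 0,"wy": 0,"wz": 0,"dx": 0,"dy": 0,"dz": 0.5,"fingers": -0.35},
  {"wx": 0,"wy": 0,"wz": 0,"dx": 0,"dy": 0,"dz": 0.65,"fingers": -0.35},
  {"wx": 0,"wy": 0,"wz": 0,"dx": 0,"dy": 0,"dz": 0.65,"fingers": -0.35},
  {"wx": 0,"wy": 0,"wz": 0,"dx": 0,"dy": 0,"dz": 0.65,"fingers": -0.35},
])

```text
clock: 6.9
eef_pos: [515.4, -303.7, 51.9]
eef_rot: [-3.141, 0.001, 3.037]
wrist_force: [0.2, 0.1, 0.3]
finger_gap: 63.1
finger_force: 0.0
```

Call:
servo_tool([
  {"wx": 0,"wy": 0,"wz": 0,"dx": 0,"dy": 0,"dz": 0,"fingers": 1},
  {"wx": 0,"wy": 0,"wz": 0,"dx": 0,"dy": 0,"dz": 0,"fingers": 1},
  {"wx": 0,"wy": 0,"wz": 0,"dx": 0,"dy": 0,"dz": 0,"fingers": 1},
  {"wx": 0,"wy": 0,"wz": 0,"dx": 0,"dy": 0,"dz": 0,"fingers": 1},
  {"wx": 0,"wy": 0,"wz": 0,"dx": 0,"dy": 0,"dz": 0,"fingers": 1},
  {"wx": 0,"wy": 0,"wz": 0,"dx": 0,"dy": 0,"dz": 0,"fingers": 1},
], newtons=55)

```text
clock: 7.5
eef_pos: [515.1, -303.4, 50.6]
eef_rot: [-3.141, 0.0, 3.037]
wrist_force: [-0.8, 0.1, 1.0]
finger_gap: 25.6
finger_force: 55.0
```

Call:
servo_tool([
  {"wx": 0,"wy": 0,"wz": 0,"dx": 0,"dy": 0,"dz": -0.1,"fingers": 1},
  {"wx": 0,"wy": 0,"wz": 0,"dx": 0,"dy": 0,"dz": -0.3,"fingers": 1},
  {"wx": 0,"wy": 0,"wz": 0,"dx": 0,"dy": 0,"dz": -0.55,"fingers": 1},
  {"wx": 0,"wy": 0,"wz": 0,"dx": 0,"dy": 0,"dz": -0.8,"fingers": 1},
  {"wx": 0,"wy": 0,"wz": 0,"dx": 0,"dy": 0,"dz": -1,"fingers": 1},
])

```text
clock: 8.0
eef_pos: [515.0, -303.3, 152.3]
eef_rot: [-3.141, 0.001, 3.037]
wrist_force: [-0.1, -0.0, -3.7]
finger_gap: 25.6
finger_force: 55.0
```

Call:
servo_tool([
  {"wx": 0,"wy": 0,"wz": 0.02,"dx": 0,"dy": 0.15,"dz": -0.2,"fingers": 1},
  {"wx": 0,"wy": 0,"wz": 0.06,"dx": 0.1,"dy": 0.4,"dz": -0.35,"fingers": 1},
  {"wx": 0,"wy": 0,"wz": 0.1,"dx": 0.2,"dy": 0.7,"dz": -0.35,"fingers": 1},
  {"wx": 0,"wy": 0,"wz": 0.135,"dx": 0.3,"dy": 1,"dz": -0.35,"fingers": 1},
  {"wx": 0,"wy": 0,"wz": 0.135,"dx": 0.3,"dy": 1,"dz": -0.35,"fingers": 1},
  {"wx": 0,"wy": 0,"wz": 0.135,"dx": 0.3,"dy": 1,"dz": -0.35,"fingers": 1},
])

```text
clock: 8.6
eef_pos: [495.7, -200.5, 186.0]
eef_rot: [-3.141, 0.0, 2.768]
wrist_force: [0.7, 1.4, -2.6]
finger_gap: 25.7
finger_force: 55.0
```

```bash
cat > inhand.py <<'E'
from h import *
import sys
np.set_printoptions(precision=2,suppress=True)
st=read_state();e=st['eef_pos'];yaw=st['eef_rot'][2]-np.pi;print(e,st['eef_rot'],st['wrist_force'],st['finger_gap'])
obs=[];x0=[e[0],e[1],e[2]-47,yaw]
for n in('wrist','side','scene'):
    p=camera(n);save(p,n+sys.argv[1]);r=trace('bridge_tool',p)
    if not r: print(n,'none');continue
    r=r[0];print(n,r['conf'],r['location'],proj(p,[e[0],e[1],e[2]-20]),r['pixels'].sum(),sil(p,BRIDGE,x0).sum())
    m=r['pixels'].astype(float);y,x=np.nonzero(m);print('bbox',x.min(),x.max(),y.min(),y.max());y,x=np.nonzero(sil(p,BRIDGE,x0)>.5);print('pred',x.min(),x.max(),y.min(),y.max())
    if n!='wrist': print(x0,fit([(p,m)],BRIDGE[:3],x0,(6,6,.001,.08)))
p=camera('side');r=trace('cover',p)
if r:print('cover',fit([(p,r[0]['pixels'].astype(float))],COVER,[460.7,-101,64,-.375],(6,6,.001,.1)))
E
python3 inhand.py 4
```

```text
[ 495.67 -200.46  186.03] [-3.14  0.    2.77] [ 0.68  1.41 -2.62] 25.701714966471762
wrist 0.56 [321.3, 253.6] [np.float64(321.9025156527991), np.float64(286.48074476569167)] 21794 28622.438
bbox 263 387 165 390
pred 257 387 166 404
side 0.84 [318.3, 259.8] [np.float64(313.7750198404796), np.float64(256.66623924426847)] 2207 2902.1875
bbox 278 351 224 288
pred 276 351 220 291
[np.float64(495.66961696105375), np.float64(-200.46127606329878), np.float64(139.03441796961755), np.float64(-0.37314852174795776)] (array([ 494.62, -201.25,  139.04,   -0.37]), np.float64(0.2897032170367014))
scene 0.7 [290.6, 165.2] [np.float64(292.0946635217119), np.float64(160.04057029288862)] 1683 2340.5
bbox 259 324 136 186
pred 259 325 126 186
[np.float64(495.66961696105375), np.float64(-200.46127606329878), np.float64(139.03441796961755), np.float64(-0.37314852174795776)] (array([ 492.3 , -201.6 ,  139.04,   -0.39]), np.float64(0.24996286393345216))
cover (array([ 460.63, -102.04,   64.  ,   -0.36]), np.float64(0.06453862660944205))
```

Call:
servo_tool([
  {"wx": 0,"wy": 0,"wz": 0,"dx": 0.1,"dy": 0.12,"dz": 0,"fingers": 1},
  {"wx": 0,"wy": 0,"wz": 0,"dx": 0.35,"dy": 0.4,"dz": 0,"fingers": 1},
  {"wx": 0,"wy": 0,"wz": 0,"dx": 0.6,"dy": 0.69,"dz": 0,"fingers": 1},
  {"wx": 0,"wy": 0,"wz": 0,"dx": 0.689,"dy": 0.796,"dz": 0.1,"fingers": 1},
  {"wx": 0,"wy": 0,"wz": 0,"dx": 0.689,"dy": 0.796,"dz": 0.3,"fingers": 1},
  {"wx": 0,"wy": 0,"wz": 0,"dx": 0.689,"dy": 0.796,"dz": 0.36,"fingers": 1},
  {"wx": 0,"wy": 0,"wz": 0,"dx": 0.689,"dy": 0.796,"dz": 0.36,"fingers": 1},
])

```text
clock: 9.7
eef_pos: [460.2, -101.1, 149.0]
eef_rot: [-3.142, -0.002, 2.767]
wrist_force: [-0.7, 1.1, -2.5]
finger_gap: 25.7
finger_force: 55.0
```

```bash
python3 inhand.py 5; python3 - <<'E'
import cv2,numpy as np
a=cv2.imread('pics/wrist5.png')[100:460,160:480];b=cv2.resize(cv2.imread('pics/side5.png')[240:420,240:400],(320,360),interpolation=3)
cv2.imwrite('pics/c5.png',np.hstack([a,b]))
E
```

```text
[ 460.22 -101.13  148.99] [-3.14 -0.    2.77] [-0.73  1.05 -2.48] 25.71516933777278
wrist 0.8 [322.4, 255.9] [np.float64(321.919600126287), np.float64(286.5946125341982)] 21710 28600.562
bbox 263 386 166 389
pred 257 387 166 404
side 0.92 [329.2, 320.5] [np.float64(324.2522450804579), np.float64(317.3458107152016)] 2416 3216.5
bbox 285 364 286 353
pred 285 364 280 355
[np.float64(460.2192424949167), np.float64(-101.13229752015107), np.float64(101.9927700375024), np.float64(-0.37480972160755144)] (array([ 460.25, -102.58,  101.99,   -0.38]), np.float64(0.3142849751655629))
scene 0.96 [248.1, 158.4] [np.float64(250.92186623194857), np.float64(156.12104719943034)] 1471 2011.6875
bbox 221 281 132 180
pred 221 282 124 180
[np.float64(460.2192424949167), np.float64(-101.13229752015107), np.float64(101.9927700375024), np.float64(-0.37480972160755144)] (array([ 458.34, -100.35,  101.99,   -0.37]), np.float64(0.2633412644459551))
cover (array([ 460.63, -101.71,   64.  ,   -0.37]), np.float64(0.8635769422310757))
```

View pics/c5.png

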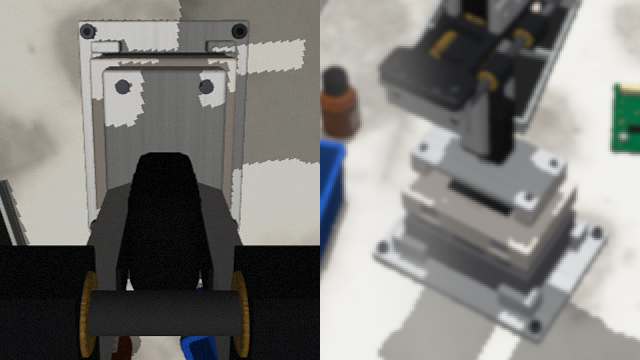

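Crop: the tool hovers centred and parallel over the cover, its feet over the ends and the window under the arch. I press down gently.

Call:
servo_tool([
  {"wx": 0,"wy": 0,"wz": 0,"dx": 0,"dy": 0,"dz": 0.05,"fingers": 1},
  {"wx": 0,"wy": 0,"wz": 0,"dx": 0,"dy": 0,"dz": 0.1,"fingers": 1},
  {"wx": 0,"wy": 0,"wz": 0,"dx": 0,"dy": 0,"dz": 0.13,"fingers": 1},
  {"wx": 0,"wy": 0,"wz": 0,"dx": 0,"dy": 0,"dz": 0.15,"fingers": 1},
  {"wx": 0,"wy": 0,"wz": 0,"dx": 0,"dy": 0,"dz": 0.16,"fingers": 1},
], newtons=60)

```text
clock: 10.6
eef_pos: [460.6, -101.4, 133.2]
eef_rot: [-3.142, -0.0, 2.767]
wrist_force: [-0.5, -0.5, -2.5]
finger_gap: 25.8
finger_force: 60.0
```

Call:
servo_tool([
  {"wx": 0,"wy": 0,"wz": 0,"dx": 0,"dy": 0,"dz": 0.01,"fingers": 1},
  {"wx": 0,"wy": 0,"wz": 0,"dx": 0,"dy": 0,"dz": 0.02,"fingers": 1},
  {"wx": 0,"wy": 0,"wz": 0,"dx": 0,"dy": 0,"dz": 0.03,"fingers": 1},
  {"wx": 0,"wy": 0,"wz": 0,"dx": 0,"dy": 0,"dz": 0.04,"fingers": 1},
])

```text
clock: 11.0
eef_pos: [461.0, -101.6, 130.0]
eef_rot: [3.142, 0.001, 2.767]
wrist_force: [-1.3, 0.6, 6.9]
finger_gap: 25.6
finger_force: 60.0
```

Call:
servo_tool([
  {"wx": 0,"wy": 0,"wz": 0,"dx": 0,"dy": 0,"dz": 0.01,"fingers": 1},
  {"wx": 0,"wy": 0,"wz": 0,"dx": 0,"dy": 0,"dz": 0.02,"fingers": 1},
  {"wx": 0,"wy": 0,"wz": 0,"dx": 0,"dy": 0,"dz": 0.03,"fingers": 1},
  {"wx": 0,"wy": 0,"wz": 0,"dx": 0,"dy": 0,"dz": 0.04,"fingers": 1},
])

```text
clock: 11.4
eef_pos: [460.9, -101.5, 125.5]
eef_rot: [3.142, 0.001, 2.767]
wrist_force: [1.0, -0.2, 1.7]
finger_gap: 25.5
finger_force: 60.0
```

Call:
servo_tool([
  {"wx": 0,"wy": 0,"wz": 0,"dx": 0,"dy": 0,"dz": 0.01,"fingers": 1},
  {"wx": 0,"wy": 0,"wz": 0,"dx": 0,"dy": 0,"dz": 0.02,"fingers": 1},
  {"wx": 0,"wy": 0,"wz": 0,"dx": 0,"dy": 0,"dz": 0.03,"fingers": 1},
])

```text
clock: 11.7
eef_pos: [460.5, -101.4, 122.2]
eef_rot: [-3.141, -0.001, 2.767]
wrist_force: [-0.1, 0.5, -3.1]
finger_gap: 25.7
finger_force: 60.0
```

Call:
servo_tool([
  {"wx": 0,"wy": 0,"wz": 0,"dx": 0,"dy": 0,"dz": 0.01,"fingers": 1},
  {"wx": 0,"wy": 0,"wz": 0,"dx": 0,"dy": 0,"dz": 0.015,"fingers": 1},
  {"wx": 0,"wy": 0,"wz": 0,"dx": 0,"dy": 0,"dz": 0.015,"fingers": 1},
])

```text
clock: 12.0
eef_pos: [460.5, -101.4, 120.7]
eef_rot: [-3.142, -0.001, 2.767]
wrist_force: [0.1, -0.1, -3.7]
finger_gap: 25.9
finger_force: 60.0
```

Call:
servo_tool([
  {"wx": 0,"wy": 0,"wz": 0,"dx": 0,"dy": 0,"dz": 0.01,"fingers": 1},
  {"wx": 0,"wy": 0,"wz": 0,"dx": 0,"dy": 0,"dz": 0.01,"fingers": 1},
])

```text
clock: 12.2
eef_pos: [460.6, -101.4, 120.5]
eef_rot: [-3.142, 0.0, 2.767]
wrist_force: [-4.2, 0.6, 7.3]
finger_gap: 25.5
finger_force: 60.0
```

Call:
servo_tool([
  {"wx": 0,"wy": 0,"wz": 0,"dx": 0,"dy": 0,"dz": 0.005,"fingers": 1},
  {"wx": 0,"wy": 0,"wz": 0,"dx": 0,"dy": 0,"dz": 0.005,"fingers": 1},
])

```text
clock: 12.4
eef_pos: [460.7, -101.4, 120.5]
eef_rot: [-3.142, 0.001, 2.767]
wrist_force: [-7.7, 1.4, 14.1]
finger_gap: 25.9
finger_force: 60.0
```

Call:
servo_tool([
  {"wx": 0,"wy": 0,"wz": 0,"dx": 0,"dy": 0,"dz": 0.006,"fingers": 1},
  {"wx": 0,"wy": 0,"wz": 0,"dx": 0,"dy": 0,"dz": 0.012,"fingers": 1},
  {"wx": 0,"wy": 0,"wz": 0,"dx": 0,"dy": 0,"dz": 0.012,"fingers": 1},
])

```text
clock: 12.7
eef_pos: [460.8, -101.5, 120.5]
eef_rot: [-3.142, 0.001, 2.767]
wrist_force: [-14.8, 3.1, 28.9]
finger_gap: 25.9
finger_force: 60.0
```

Call:
servo_tool([
  {"wx": 0,"wy": 0,"wz": 0,"dx": 0,"dy": 0,"dz": -0.03,"fingers": 1},
  {"wx": 0,"wy": 0,"wz": 0,"dx": 0,"dy": 0,"dz": -0.1,"fingers": 1},
  {"wx": 0,"wy": 0,"wz": 0,"dx": 0,"dy": 0,"dz": -0.3,"fingers": 1},
  {"wx": 0,"wy": 0,"wz": 0,"dx": 0,"dy": 0,"dz": -0.55,"fingers": 1},
  {"wx": 0,"wy": 0,"wz": 0,"dx": 0,"dy": 0,"dz": -0.7,"fingers": 1},
])

```text
clock: 13.2
eef_pos: [461.0, -101.5, 190.0]
eef_rot: [3.141, 0.001, 2.767]
wrist_force: [0.0, -0.6, -3.1]
finger_gap: 25.9
finger_force: 60.0
```

Call:
servo_tool([
  {"wx": 0,"wy": 0,"wz": 0,"dx": -0.1,"dy": -0.12,"dz": 0,"fingers": 1},
  {"wx": 0,"wy": 0,"wz": 0,"dx": -0.35,"dy": -0.4,"dz": 0,"fingers": 1},
  {"wx": 0,"wy": 0,"wz": 0,"dx": -0.6,"dy": -0.69,"dz": 0,"fingers": 1},
  {"wx": 0,"wy": 0,"wz": 0,"dx": -0.689,"dy": -0.796,"dz": 0,"fingers": 1},
  {"wx": 0,"wy": 0,"wz": 0,"dx": -0.689,"dy": -0.796,"dz": 0,"fingers": 1},
])

```text
clock: 13.7
eef_pos: [495.5, -202.5, 186.9]
eef_rot: [-3.142, -0.002, 2.765]
wrist_force: [-0.4, -1.0, -2.6]
finger_gap: 25.6
finger_force: 60.0
```

```bash
python3 inhand.py 6; python3 - <<'E'
from h import *
p=camera('side');r=trace('cover',p)
for z in(50,53,57,64): print(z,fit([(p,r[0]['pixels'].astype(float))],COVER,[460.7,-101,z,-.375],(6,6,.001,.1)))
cv2.imwrite('pics/c6.png',cv2.resize(p['image'][230:430,240:420,::-1],(720,600),interpolation=3)[:600])
E
```

```text
[ 495.48 -202.48  186.9 ] [-3.14 -0.    2.76] [-0.41 -0.95 -2.59] 25.64201659544988
wrist 0.69 [185.6, 263.7] [np.float64(321.94587703305064), np.float64(286.6089998260741)] 22044 28592.062
bbox 41 267 191 384
pred 257 387 166 404
side 0.64 [319.8, 260.9] [np.float64(314.0930262084752), np.float64(255.5102664229508)] 2221 2896.1875
bbox 278 351 224 289
pred 277 352 218 290
[np.float64(495.47670333448553), np.float64(-202.4791252989748), np.float64(139.89951206790565), np.float64(-0.37693161136909703)] (array([ 494.26, -201.74,  139.9 ,   -0.39]), np.float64(0.29781067086897794))
scene 0.61 [288.6, 162.4] [np.float64(292.59440355796664), np.float64(160.27196482526438)] 1742 2351.8125
bbox 258 324 136 185
pred 260 326 126 186
[np.float64(495.47670333448553), np.float64(-202.4791252989748), np.float64(139.89951206790565), np.float64(-0.37693161136909703)] (array([ 492.07, -199.48,  139.9 ,   -0.36]), np.float64(0.2133682548794489))
cover (array([458.99, -93.77,  64.  ,  -0.37]), np.float64(0.0655940594059406))
50 (array([ 4.60890676e+02, -1.04453575e+02,  5.00029341e+01, -3.63443106e-01]), np.float64(0.07616553555621128))
53 (array([ 4.60806928e+02, -1.02526836e+02,  5.30009688e+01, -3.70436140e-01]), np.float64(0.08293375627028622))
57 (array([ 4.59747713e+02, -9.96628983e+01,  5.70004332e+01, -3.73001011e-01]), np.float64(0.09244983771023901))
64 (array([ 4.60118123e+02, -9.46002070e+01,  6.40008694e+01, -3.52903481e-01]), np.float64(0.11033859545588669))
```

View pics/c6.png

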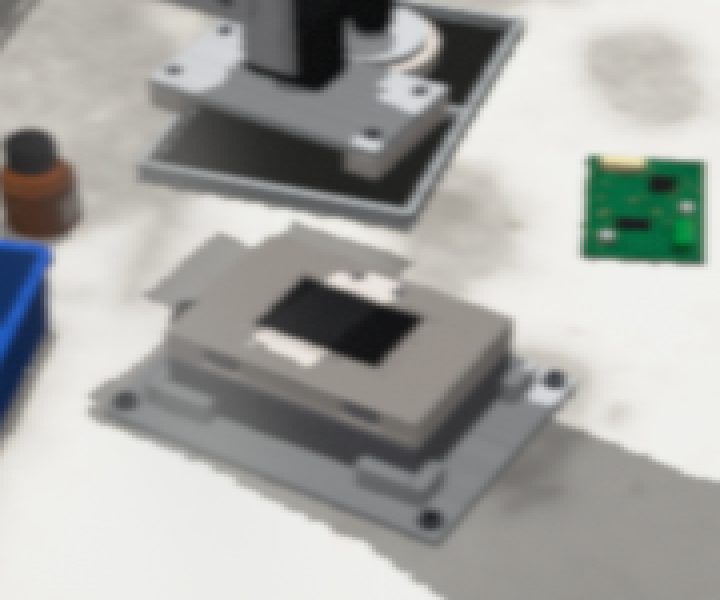

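Crop: the cover sits level and fully down on the box, its skirt flush and the window clear. The tool is level in the gripper. I return it to its bay.

Call:
servo_tool([
  {"wx": 0,"wy": 0,"wz": -0.02,"dx": -0.1,"dy": -0.15,"dz": 0,"fingers": 1},
  {"wx": 0,"wy": 0,"wz": -0.06,"dx": -0.25,"dy": -0.4,"dz": 0,"fingers": 1},
  {"wx": 0,"wy": 0,"wz": -0.1,"dx": -0.42,"dy": -0.67,"dz": 0,"fingers": 1},
  {"wx": 0,"wy": 0,"wz": -0.135,"dx": -0.555,"dy": -0.887,"dz": 0.1,"fingers": 1},
  {"wx": 0,"wy": 0,"wz": -0.135,"dx": -0.555,"dy": -0.887,"dz": 0.3,"fingers": 1},
  {"wx": 0,"wy": 0,"wz": -0.135,"dx": -0.555,"dy": -0.887,"dz": 0.36,"fingers": 1},
  {"wx": 0,"wy": 0,"wz": -0.135,"dx": -0.555,"dy": -0.887,"dz": 0.36,"fingers": 1},
])

```text
clock: 14.9
eef_pos: [514.5, -303.0, 151.5]
eef_rot: [3.141, -0.002, 3.037]
wrist_force: [-0.2, 0.7, -3.3]
finger_gap: 25.6
finger_force: 60.0
```

```bash
python3 - <<'E'
from h import *
a=camera('wrist')['image'][:,:,::-1];cv2.imwrite('pics/w7.png',a);print(read_state()['eef_pos'])
E
```

```text
[ 514.9056508  -303.10159284  152.58771637]
```

View pics/w7.png

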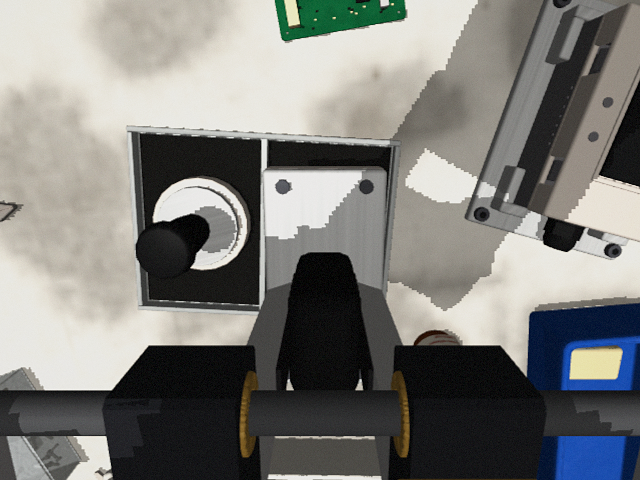

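Wrist picture: the tool hovers over its own bay, its plate at (325,230) between the divider and the rim, at the same pose as when it was picked up. I lower it.

Call:
servo_tool([
  {"wx": 0,"wy": 0,"wz": 0,"dx": 0,"dy": 0,"dz": 0.15,"fingers": 1},
  {"wx": 0,"wy": 0,"wz": 0,"dx": 0,"dy": 0,"dz": 0.4,"fingers": 1},
  {"wx": 0,"wy": 0,"wz": 0,"dx": 0,"dy": 0,"dz": 0.65,"fingers": 1},
  {"wx": 0,"wy": 0,"wz": 0,"dx": 0,"dy": 0,"dz": 0.85,"fingers": 1},
  {"wx": 0,"wy": 0,"wz": 0,"dx": 0,"dy": 0,"dz": 0.95,"fingers": 1},
  {"wx": 0,"wy": 0,"wz": 0,"dx": 0,"dy": 0,"dz": 0.98,"fingers": 1},
  {"wx": 0,"wy": 0,"wz": 0,"dx": 0,"dy": 0,"dz": 0.99,"fingers": 1},
  {"wx": 0,"wy": 0,"wz": 0,"dx": 0,"dy": 0,"dz": 0.99,"fingers": 1},
])

```text
clock: 15.75
eef_pos: [515.3, -303.8, 54.2]
eef_rot: [-3.141, 0.001, 3.037]
wrist_force: [-0.6, -0.3, -2.8]
finger_gap: 25.7
finger_force: 60.0
```

Call:
servo_tool([
  {"wx": 0,"wy": 0,"wz": 0,"dx": 0,"dy": 0,"dz": 0.005,"fingers": 1},
  {"wx": 0,"wy": 0,"wz": 0,"dx": 0,"dy": 0,"dz": 0.01,"fingers": 1},
  {"wx": 0,"wy": 0,"wz": 0,"dx": 0,"dy": 0,"dz": 0.01,"fingers": 1},
])

```text
clock: 16.05
eef_pos: [514.9, -303.7, 52.5]
eef_rot: [-3.141, 0.0, 3.037]
wrist_force: [-0.3, 0.4, -3.1]
finger_gap: 25.8
finger_force: 60.0
```

Call:
servo_tool([
  {"wx": 0,"wy": 0,"wz": 0,"dx": 0,"dy": 0,"dz": 0.005,"fingers": 1},
  {"wx": 0,"wy": 0,"wz": 0,"dx": 0,"dy": 0,"dz": 0.01,"fingers": 1},
  {"wx": 0,"wy": 0,"wz": 0,"dx": 0,"dy": 0,"dz": 0.015,"fingers": 1},
  {"wx": 0,"wy": 0,"wz": 0,"dx": 0,"dy": 0,"dz": 0.015,"fingers": 1},
])

```text
clock: 16.45
eef_pos: [514.8, -303.6, 50.7]
eef_rot: [3.142, -0.0, 3.037]
wrist_force: [-0.9, 0.7, -3.2]
finger_gap: 25.8
finger_force: 60.0
```

Call:
servo_tool([
  {"wx": 0,"wy": 0,"wz": 0,"dx": 0,"dy": 0,"dz": 0.005,"fingers": 1},
  {"wx": 0,"wy": 0,"wz": 0,"dx": 0,"dy": 0,"dz": 0.008,"fingers": 1},
  {"wx": 0,"wy": 0,"wz": 0,"dx": 0,"dy": 0,"dz": 0.008,"fingers": 1},
])

```text
clock: 16.75
eef_pos: [514.9, -303.7, 50.6]
eef_rot: [-3.141, 0.0, 3.037]
wrist_force: [-2.3, 3.0, 4.9]
finger_gap: 25.1
finger_force: 60.0
```

The feet are on the tray floor. I release and rise.

Call:
servo_tool([
  {"wx": 0,"wy": 0,"wz": 0,"dx": 0,"dy": 0,"dz": 0,"fingers": -0.35},
  {"wx": 0,"wy": 0,"wz": 0,"dx": 0,"dy": 0,"dz": 0,"fingers": -0.35},
  {"wx": 0,"wy": 0,"wz": 0,"dx": 0,"dy": 0,"dz": 0,"fingers": -0.35},
  {"wx": 0,"wy": 0,"wz": 0,"dx": 0,"dy": 0,"dz": 0,"fingers": -0.35},
  {"wx": 0,"wy": 0,"wz": 0,"dx": 0,"dy": 0,"dz": 0,"fingers": -0.35},
])

```text
clock: 17.25
eef_pos: [514.8, -303.6, 49.9]
eef_rot: [-3.142, 0.0, 3.037]
wrist_force: [-0.2, 0.3, -0.7]
finger_gap: 61.6
finger_force: 0.0
```

Call:
servo_tool([
  {"wx": 0,"wy": 0,"wz": 0,"dx": 0,"dy": 0,"dz": -0.15,"fingers": -0.35},
  {"wx": 0,"wy": 0,"wz": 0,"dx": 0,"dy": 0,"dz": -0.4,"fingers": -0.35},
  {"wx": 0,"wy": 0,"wz": 0,"dx": 0,"dy": 0,"dz": -0.7,"fingers": -0.35},
  {"wx": 0,"wy": 0,"wz": 0,"dx": 0,"dy": 0,"dz": -1,"fingers": -0.35},
  {"wx": 0,"wy": 0,"wz": 0,"dx": 0,"dy": 0,"dz": -1,"fingers": -0.35},
])

```text
clock: 17.75
eef_pos: [516.3, -304.5, 155.4]
eef_rot: [-3.138, 0.007, 3.037]
wrist_force: [-0.1, -1.0, -0.0]
finger_gap: 63.5
finger_force: 0.0
```

Call:
servo_tool([
  {"wx": 0,"wy": 0,"wz": 0,"dx": 0.3,"dy": 0,"dz": -0.4,"fingers": -0.35},
  {"wx": 0,"wy": 0,"wz": 0,"dx": 0.6,"dy": 0,"dz": -0.8,"fingers": -0.35},
  {"wx": 0,"wy": 0,"wz": 0,"dx": 0.8,"dy": 0,"dz": -1,"fingers": -0.35},
  {"wx": 0,"wy": 0,"wz": 0,"dx": 0.8,"dy": 0,"dz": -1,"fingers": -0.35},
  {"wx": 0,"wy": 0,"wz": 0,"dx": 0.8,"dy": 0,"dz": -1,"fingers": -0.35},
])

```text
clock: 18.25
eef_pos: [435.3, -295.2, 249.9]
eef_rot: [-3.141, 0.0, 3.036]
wrist_force: [0.6, 0.2, -1.4]
finger_gap: 63.6
finger_force: 0.0
```

```bash
python3 look.py w8; python3 - <<'E'
from h import *
np.set_printoptions(precision=2,suppress=True)
w=camera('wrist');r=trace('cover',w)[0]
for z in(50,57,64): print(z,fit([(w,r['pixels'].astype(float))],COVER,[460.7,-101,z,-.375],(8,8,.001,.1)))
E
```

```text
[ 435.43 -295.08  248.98] [-0.67  0.22  1.52  0.    1.4  -2.13]
cover 0.76 [540.0, 220.5] 14816 edge False False False False
(array([ 459.16, -110.29,   64.  ,   -0.36]), np.float64(0.11498970538377762))
bridge_tool 0.56 [322.8, 284.7] 6564 edge False False False False
(array([ 514.64, -301.76,    4.  ,   -0.1 ]), np.float64(0.06419485062360764))
50 (array([ 461.11, -102.  ,   50.  ,   -0.37]), np.float64(0.050787106446776614))
57 (array([ 460.07, -106.75,   57.  ,   -0.35]), np.float64(0.09027872427422652))
64 (array([ 458.71, -111.09,   64.  ,   -0.35]), np.float64(0.131401628731089))
```

View pics/w8.png

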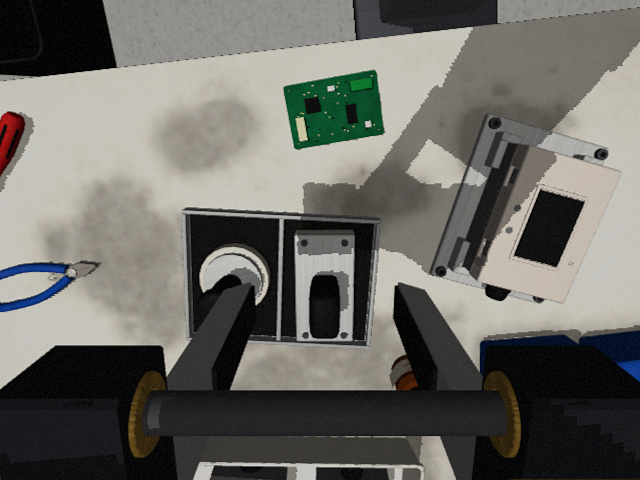

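Wrist picture: the bridge tool stands upright in its own bay at (325,285). The cover at (545,220) fits best at lower-edge height 50 mm, which is home. The other things look undisturbed.

```bash
python3 -c "
from cell import *
print(sign_off())"
```

```text
the job is handed in; nothing more can be done
None
```

The job is handed in: the cover is pressed fully home (it met a hard stop at about 32 N, and its lower edge fits best at 50 mm), the bridge tool stands upright in its own bay, and the round tool and other things show no sign of having moved.

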